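# Rock the locating block out of the paddle jig

### The arm

A 7-joint arm with a two-finger parallel gripper is mounted at the origin on the work surface. World frame = base frame: x ahead of the robot, y to its left, z up, the work surface at z = 0. Lengths are in m, angles in rad, forces in N, time in s.
With the tool pointing down it reaches from about 0.425 to 0.925 m from the base axis. Payload 6.8 kg.
Tool frame: the origin (TCP) lies midway between the tips of the shut fingers; the grasp point (between the pads) lies 19 mm behind it; z points along the fingers, y is the line along which they close (so a half turn about z gives the same grasp; the last joint's range is limited). The gripper opens to 85 mm and grips with 20 to 120 N. Pads are 22 mm wide; open, the fingers measure 114 mm over their backs; the gripper's body (76 mm by 85 mm) begins 54 mm behind the grasp point. The pads swing forward as they close: fully open they stand 13 mm farther back than shut.
Start: joints at [1.094, 0.477, 0.022, 1.555, -0.011, 1.109, -0.083], TCP at [0.243, -0.63, 0.231] pointing down, gripper open.
Joint ranges: [-2.96, 2.96], [-0.34, 2.1], [-1.41, 1.46], [0.24, 2.44], [-1.37, 4.51], [0.17, 1.92], [-2.96, 2.96]. Speed limits (rad/s): [2.39, 2.39, 3.14, 3.14, 3.14, 3.14, 3.14].

### API

Orientations are given as a unit quaternion [w, x, y, z].
In Python, from cell import env, kinematics, monitor, cams, spot_in, mark_of gives the robot as it stands. Calls block until the motion is done:
- env.reach(position, orientation): joint-space move of the TCP to a pose.
- env.movel(position, velocity=0.15, rot=None, stop_force=None): straight line of the TCP; rot=None keeps the orientation; velocity is the mean speed in m/s. With stop_force (N) it stops when the force on the tool has changed by that much, and returns True; else False.
- env.goto_joints(angles): joint-space move.
- env.grip(opening, f_grip=None): finger opening in m; f_grip is the grip in N (None keeps the last); returns when the fingers have stopped.
- env.dwell(seconds).
- kinematics.inverse_kinematics(position, orientation): joint angles nearest the present ones, or None.
- monitor.get_state(): the state.
- cams.camera(name): name is "side" or "top"; returns (picture, depth): 384x512x3 uint8, blue, green, red; 384x512 float32, m along the optical axis (not along the pixel's ray), 0 where there is no reading.
- cams.calibration(name): a dict with "fx", "fy", "cx", "cy" (pixels), "rvec" (rotation vector, rad) and "tvec" (3), from world to camera coordinates, as OpenCV has them. Camera axes: x right, y down, z forward; pixel columns grow to the right and rows downward; lengths in m; the calibration is good to about 2 mm. A picture is of the moment at which its call begins. calibration takes no time and is no camera call.
A pose or a line that the arm cannot do raises env.PlanningError and nothing moves.
- env.job_done(): hands the job in; it is judged then, once.
Trained networks look in the newest picture that a camera, given by its name, has taken for a name from the list of things; names that differ only in an ending like _2 or _b are one class to them, and where a whole thing is asked for, a point or a joint stands for the part that bears it (a point fixed in the world has none). Each returns a list of dicts, best first, with "score" (0 to 1); they miss things now and then, are a little off and sometimes report something else, mostly with a low value. They report only what shows in the picture. A call takes as long as a camera call.
- spot_in(query, camera): "at" ([x, y, z] in m, in the coordinates of the camera as it stood for that picture, good to about 4 mm: the middle of the surface that is visible of it).
- mark_of(query, camera): "at" ([x, y, z] in m, in the coordinates of the camera as it stood for that picture, good to about 4 mm: a listed point, or the origin of a listed thing).
The state is a dict: "time": time; "qpos": joint angles; "joint_velocities": joint speeds; "joint_torque": joint torques, N m; "tcp_pos": TCP position; "orientation": TCP orientation; "force": force on the tool from outside, world axes, zero at the start; "torque": the same for the moment, N m; "opening": finger opening in m; "gripper_force": force on a finger pad.
Only numpy, scipy, OpenCV 4.12 (cv2) and the standard library are available. Lean on these libraries where they do the work, as an engineer would, in place of code of your own. Each camera call takes 0.05 s, during which the arm holds its last target. There are 200 camera calls.

### The job

The wooden locating block is stuck tight in the pocket of the grey jig: take hold of it and rock it free, leaning it first towards the big press on the left and then over the other way, rather than pulling it straight out. Finish while still holding it in the gripper, upright and just clear above its pocket, about a finger's breadth off the jig, so that I can wipe the pocket out. Leave the mallet, paddle, caul boards and glass weight alone.

Things in the scene. Friction and masses are not known exactly. Their poses are not given: they have to be found in the camera images.
- jig: Grey cast jig fixed to the counter, 120 (x) x 160 (y) x 40 mm high, a bolt head 4 mm high near each corner, a rectangular pocket in the middle of its top. Origin: centre of its underside, at counter height; z up. Its +y end faces the big black press, which stands far off to the robot's left.
- pocket (a point): Centre of the pocket's mouth, 40 mm above the jig's origin, axes as the jig's. The pocket is 24 mm along x by 52 mm along y and 28 mm deep (floor 12 mm above the jig's origin).
- nose_left (a point): Axis of the spring plunger nose at the pocket's +y end: 12 mm in diameter, lying along x, 23 mm above the jig's origin and 27 mm from its middle. Pushed in by about 10 N (12 N as a bead passes), yields 6 mm. It hooks over the block's bead on that side.
- nose_right (a point): The same at the pocket's -y end.
- block: Upright maple locating block stuck in the pocket, axes starting along the jig's: 22 (x) x 36 (y) x 75 mm tall, with a round steel bead (10 mm in diameter, projecting 5 mm) along the foot of both y sides. Origin: centre of its underside; z up. Seated, its underside is 12 mm above the jig's origin and 47 mm stands above the jig. 0.1 to 0.21 kg. 1 mm of play along x each way.
- block_bead_left (a point): Axis of the bead on the block's +y side, 18 mm from its middle, 5 mm above its underside. Leaning the block towards +y about this bead draws the other bead up past its plunger; leaning it the other way about that raised bead then frees this one. Each must rise 7 to 9 mm (a lean of about 0.2 rad). Lifting straight, both resist at once (some 45 N); past both plungers the block is loose.
- block_bead_right (a point): Axis of the bead on the block's -y side, likewise.
- block_top (a point): Centre of the block's top face, 75 mm above its underside. For rocking, grip the y sides (36 mm apart), about 57 mm above the underside, with a firm grip (50 N).
- dome: Squat green glass dome weight, 80 mm across, 45 mm high, near the robot on the left. Origin: centre of its underside. Leave alone.
- mallet: Rubber-tipped mallet lying on the counter to the right of the jig, handle along its x, 300 mm long overall, 48 mm high. Origin on the counter under the handle. Leave alone.
- paddle: Bare wooden paddle, 240 mm long, lying flat beyond the jig. Origin on the counter under the throat. Leave alone.
- cauls: Two maple caul boards stacked, 200 x 120 x 36 mm together, to the left of the jig. Origin: centre of the underside. Leave alone.

How it is judged:
On the way, in this order (a step that is already met when the one before it is completed fails the run):
1. the block, its foot still in the pocket, leans towards the press by at least 6 degrees (angle between block's own z axis and vertical above 0.105 rad and y of block_top in the frame of jig above 0.006 m and z of block in the frame of jig below 0.034 m), for 0.1 s.
2. then, its foot still in the pocket, it leans the other way by at least 6 degrees (angle between block's own z axis and vertical above 0.105 rad and y of block_top in the frame of jig below -0.006 m and z of block in the frame of jig below 0.034 m), for 0.1 s.
At the end, for the whole second after the job is handed in: The gripper holds the block (over 1 N), upright within 0.2 rad, its underside 3 to 35 mm above the jig's top and within 20 mm of the pocket's middle, touching nothing else, still (under 30 mm/s) (z of block in the frame of jig between 0.043 and 0.075 m and horizontal distance between block and jig below 0.02 m and angle between block's own z axis and vertical below 0.2 rad and contact force between the fingers and block above 1 N and contact force between jig and block below 0.1 N and linear speed of block below 0.03 m/s); the arm keeps its last pose, push and grip.
It fails at once if the dome is moved more than 20 mm (distance of dome from where it was at the start of the episode above 0.02 m).
It fails at once if the mallet is moved more than 20 mm (distance of mallet from where it was at the start of the episode above 0.02 m).
It fails at once if the paddle is moved more than 20 mm (distance of paddle from where it was at the start of the episode above 0.02 m).
It fails at once if the cauls is moved more than 20 mm (distance of cauls from where it was at the start of the episode above 0.02 m).
It also fails if it takes over 38 s, if anything falls off the work surface, if the arm or the gripper's body presses on something with over 40 N, if the wrist force passes 120 N, or if a joint passes its speed limit or range.

## Working session

There is one attempt and no reset: what is moved stays moved. The work goes in short steps, each a Python script; the robot and the scene stay as the last script left them, time stands still between calls to the robot, and variables do not carry over. Pictures are saved under pics/ and viewed, at most 10 in all, crops included, and the job is handed in when it is done.

```bash
ls; mkdir -p pics
cat > h.py <<'E'
import numpy as np, cv2
from cell import env, kinematics, monitor, cams, spot_in, mark_of
def w(p,c):
    k=cams.calibration(c);R=cv2.Rodrigues(np.array(k["rvec"],float))[0]
    return (np.array(p)-np.array(k["tvec"]).ravel())@R
def cloud(c,d):
    k=cams.calibration(c);v,u=np.mgrid[:d.shape[0],:d.shape[1]]
    P=np.stack([(u-k["cx"])/k["fx"]*d,(v-k["cy"])/k["fy"]*d,d],-1)
    return w(P.reshape(-1,3),c).reshape(P.shape)
E
python3 - <<'E'
from h import *
np.set_printoptions(precision=4,suppress=True)
ims=[]
for c in("top","side"):
    im,d=cams.camera(c);ims.append(im);np.save(f"pics/{c}.npy",d)
    for q in("jig","pocket","block","block_top","dome","mallet","paddle","cauls"):
        for r in mark_of(q,c)[:2]: print(c,q,round(r["score"],2),w(r["at"],c))
cv2.imwrite("pics/a.png",cv2.resize(np.vstack(ims),(400*1,600)))
cv2.imwrite("pics/top.png",ims[0]);cv2.imwrite("pics/side.png",ims[1])
print(monitor.get_state())
E
```

```text
cell.py
pics
top jig 0.55 [0.5051 0.1057 0.0003]
top jig 0.4 [0.5052 0.1062 0.0144]
top pocket 0.77 [0.5077 0.1056 0.037 ]
top block 0.65 [0.5004 0.0872 0.0166]
top block_top 0.57 [0.506  0.1082 0.0859]
top dome 0.7 [ 0.3141  0.3275 -0.0008]
top mallet 0.8 [ 0.5473 -0.4239 -0.0002]
top paddle 0.58 [0.7701 0.0004 0.001 ]
top cauls 0.94 [ 0.6542  0.4473 -0.004 ]
side pocket 0.75 [0.5044 0.1    0.0381]
side block 0.75 [0.5053 0.106  0.014 ]
side block_top 0.67 [0.5061 0.1036 0.0844]
side dome 0.73 [0.3167 0.3335 0.0034]
side mallet 0.71 [ 0.5472 -0.4225  0.0025]
side paddle 0.6 [ 0.7715 -0.0021  0.0049]
side cauls 0.6 [ 0.6533  0.4472 -0.0005]
{'time': 0.9, 'qpos': array([ 1.0939,  0.477 ,  0.0224,  1.5554, -0.0115,  1.1093, -0.0831]), 'joint_velocities': array([ 0.0001, -0.0016, -0.0003, -0.0006, -0.0003, -0.001 ,  0.0004]), 'joint_torque': array([ -0.0004, -59.6314,   1.6056, -28.1552,   0.0125,   0.0017,
        -0.    ]), 'tcp_pos': array([ 0.2434, -0.6296,  0.2313]), 'orientation': array([0.    , 0.9831, 0.1833, 0.    ]), 'force': array([ 0.455 , -0.1992,  0.2658]), 'torque': array([-0.0633,  0.0088,  0.0514]), 'gripper_force': 0.0, 'opening': 0.08554276134915334}
```

View pics/top.png

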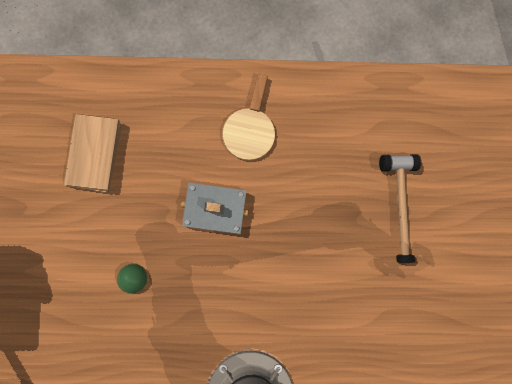

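View pics/side.png

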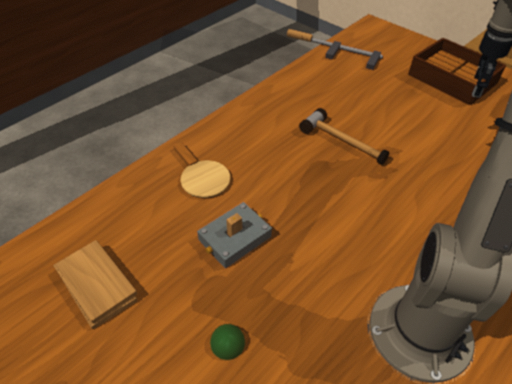

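Run:
```python
from h import *
for c in("top","side"):
    P=cloud(c,np.load(f"pics/{c}.npy")).reshape(-1,3)
    P=P[np.hypot(P[:,0]-.506,P[:,1]-.105)<.13]
    for n,lo,hi in(("jig",.034,.046),("blk",.08,.095)):
        Q=P[(P[:,2]>lo)&(P[:,2]<hi)]
        print(c,n,len(Q),cv2.minAreaRect((Q[:,:2]*1000).astype(np.float32)),np.median(Q,0), Q.min(0),Q.max(0))
```

```text
top jig 2381 ((506.50067138671875, 104.42449951171875), (182.9691162109375, 119.96687316894531), 82.78443908691406) [0.50583964 0.10490355 0.03990005] [0.4379493  0.01394828 0.03440216] [0.5739618  0.19511059 0.0459377 ]
top blk 119 ((506.5253601074219, 104.22712707519531), (36.057640075683594, 21.737043380737305), 83.02623748779297) [0.50550282 0.10430059 0.08711482] [0.4950523  0.08616021 0.08182637] [0.51867286 0.12253882 0.09104344]
side jig 1968 ((505.8085632324219, 105.50389099121094), (178.4214630126953, 124.3100814819336), 83.46574401855469) [0.49579298 0.11741135 0.04008382] [0.43669456 0.01665899 0.03401389] [0.57549024 0.19370473 0.04579883]
side blk 116 ((505.12835693359375, 105.66529846191406), (36.19718551635742, 23.624300003051758), 80.05146026611328) [0.50491805 0.10724226 0.08668483] [0.49165743 0.08641606 0.08056022] [0.51746375 0.12388984 0.09212295]
```

```bash
cat >> h.py <<'E'
from scipy.spatial.transform import Rotation as Ro
C=np.array([.5058,.1049,0]); yaw=np.radians(-7.1); J=Ro.from_euler('z',yaw)
q=lambda R:R.as_quat(scalar_first=True)
def down():
    return min((J*Ro.from_euler('x',np.pi)*Ro.from_euler('z',a) for a in(0,np.pi)),
      key=lambda R:(R.inv()*Ro.from_quat(monitor.get_state()["orientation"],scalar_first=True)).magnitude())
def st():
    s=monitor.get_state();R=Ro.from_quat(s["orientation"],scalar_first=True)
    p=J.inv().apply(np.array(s["tcp_pos"])-C)
    print("t%.1f"%s["time"],"tcp_jig mm",(p*1e3).round(1),"F",J.inv().apply(s["force"]).round(1),"T",np.round(s["torque"],2),"op %.4f g %.1f"%(s["opening"],s["gripper_force"]),
      "lean",np.round(J.inv().apply(R.apply([0,0,-1])),3))
    return p,R
E
python3 - <<'E'
from h import *
R=down()
env.reach(C+[0,0,.20],q(R)); st()
print(env.movel(C+[0,0,.050],velocity=.12,rot=q(R),stop_force=15)); st()
env.grip(.045,50); st()
im,d=cams.camera("side");cv2.imwrite("pics/b.png",cv2.resize(im[150:300,150:320],None,fx=4,fy=4))
E
```

```text
t3.6 tcp_jig mm [  0.4  -0.7 200. ] F [ 0.2 -0.5 -0.6] T [ 0.02 -0.03  0.01] op 0.0852 g 0.0 lean [-0.  0.  1.]
False
t5.0 tcp_jig mm [ 0.5  0.2 50.7] F [-0.1  0.9 -0.1] T [-0.04 -0.03 -0.02] op 0.0853 g 0.0 lean [-0.001 -0.     1.   ]
t5.5 tcp_jig mm [ 0.  -0.  50.1] F [-0.1  0.5  0.6] T [-0.05  0.02 -0.02] op 0.0447 g 0.0 lean [-0. -0.  1.]
```

View pics/b.png

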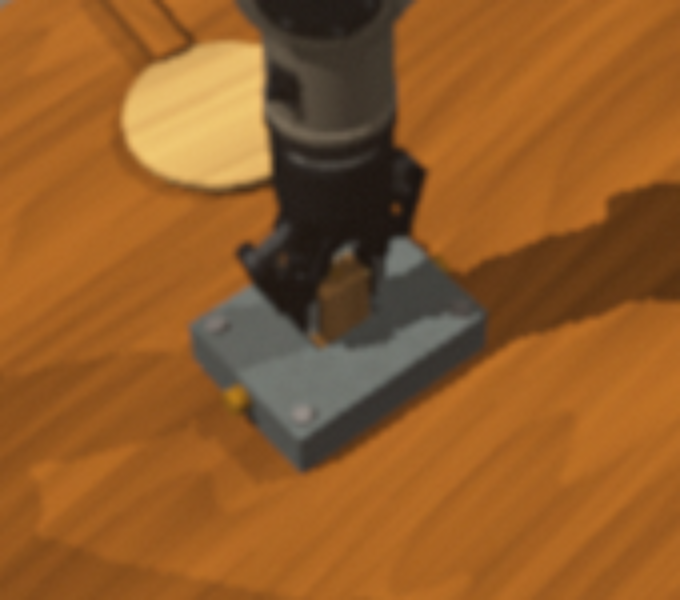

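The fingers straddle the block, which is at about (343,300) in the crop, and nothing is touching yet. Next I'll close and lean towards the press.

```bash
cat >> h.py <<'E'
def rock(R0,p0,a0,a1,piv,n=4,v=.02):
    "rotate the block (pose p0,R0 at lean a0) about piv (y,z in jig) to lean a1; + is towards +y"
    P=np.array([p0[0],*piv])
    for a in np.linspace(a0,a1,n+1)[1:]:
        D=Ro.from_euler('x',-(a-a0)); p=P+D.apply(p0-P)
        R=J*D*J.inv()*R0
        env.movel(C+J.apply(p),velocity=v,rot=q(R))
    return p,R
E
python3 - <<'E'
from h import *
env.grip(.03,50); p,R=st()
p,R=rock(R,p,0,.26,[.018,.017],n=2); st()
np.savez("s.npz",p=p,R=R.as_quat())
env.dwell(.1)
im,d=cams.camera("side");cv2.imwrite("pics/c.png",cv2.resize(im[150:300,150:320],None,fx=4,fy=4))
for c in("side","top"):
    if c=="top":cams.camera(c)
    for n in("block_top","block"):
        for r in mark_of(n,c)[:1]: print(c,n,r["score"],J.inv().apply(w(r["at"],c)-C))
st()
E
```

```text
t5.8 tcp_jig mm [ 0.  -0.3 50.1] F [-1.  -2.1  3.9] T [-0.29  0.25  0.04] op 0.0356 g 50.6 lean [0.    0.001 1.   ]
t6.6 tcp_jig mm [ 0.2  8.6 53.7] F [0.4 0.8 0.9] T [ 0.16 -0.09  0.01] op 0.0351 g 53.7 lean [0.    0.256 0.967]
side block_top 0.64 [-0.00032734  0.01789333  0.08614513]
side block 0.76 [-0.00253021  0.00202148  0.01781504]
top block 0.68 [ 0.1088271  -0.51607053 -0.00079525]
t7.0 tcp_jig mm [ 0.2  8.2 53.7] F [ 0.8 -0.2 -0.3] T [ 0.23 -0.34  0.11] op 0.0351 g 53.4 lean [0.    0.257 0.966]
```

View pics/c.png

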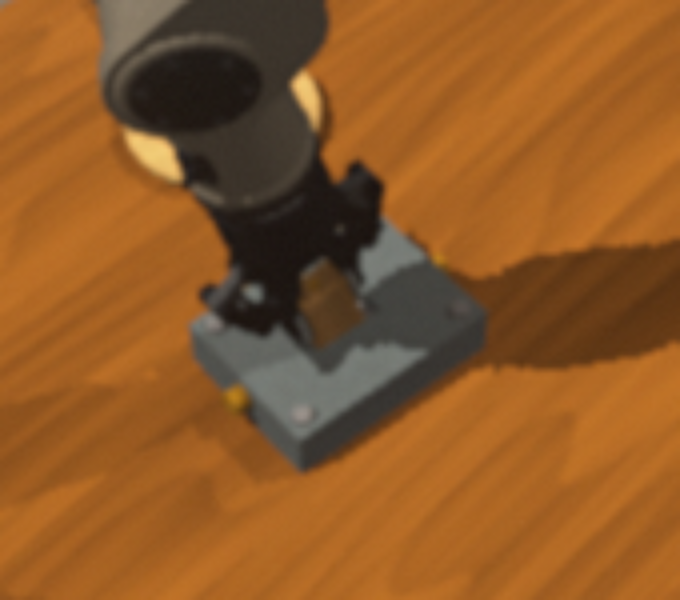

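The block leans towards the press (top near (320,265), foot in the pocket), and the force has dropped, so the right bead is past its nose. Now the other way, about that raised bead.

Run:
```python
from h import *
s=np.load("s.npz");p=s["p"];R=Ro.from_quat(s["R"])
a=.26;b=-.22
piv=[.018-.036*np.cos(a),.017+.036*np.sin(a)]
p,R=rock(R,p,a,b,piv,n=4,v=.03); st()
np.savez("s.npz",p=p,R=R.as_quat())
env.dwell(.15)
im,d=cams.camera("side");cv2.imwrite("pics/d.png",cv2.resize(im[150:300,150:320],None,fx=4,fy=4))
for n in("block_top","block"):
    for r in mark_of(n,"side")[:1]: print(n,r["score"],J.inv().apply(w(r["at"],"side")-C))
st()
```

```text
t8.2 tcp_jig mm [ 0.1 -4.9 62.8] F [-0.5  0.2 -1.5] T [-0.3   0.08 -0.03] op 0.0354 g 57.4 lean [ 0.    -0.217  0.976]
block_top 0.82 [-0.00074323 -0.01273319  0.09509296]
block 0.51 [-5.23056943e-05  5.61213170e-03  2.56045979e-02]
t8.5 tcp_jig mm [ 0.1 -5.2 62.8] F [-0.8  3.2 -1.5] T [ 0.52 -0.01  0.05] op 0.0352 g 57.5 lean [-0.    -0.218  0.976]
```

View pics/d.png

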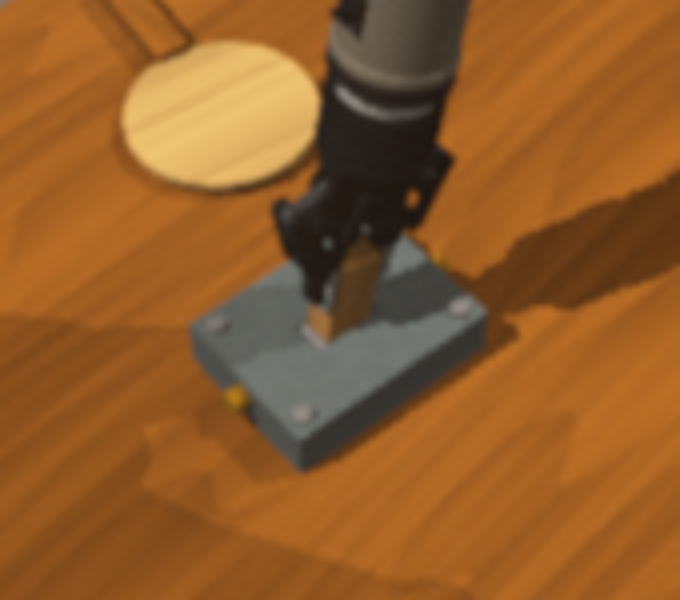

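The block now leans the other way (top at (365,250)) and force is low, so both beads are clear. Now I'll right it and lift.

Run:
```python
from h import *
R=down()
env.movel(C+[0,0,.070],velocity=.02,rot=q(R)); st()
print(env.movel(C+[0,0,.097],velocity=.03,rot=q(R),stop_force=25)); env.dwell(.5); st()
im,d=cams.camera("side");cv2.imwrite("pics/e.png",cv2.resize(im[150:300,150:320],None,fx=4,fy=4))
for n in("block_top","block"):
    for r in mark_of(n,"side")[:1]: print(n,r["score"],J.inv().apply(w(r["at"],"side")-C))
```

```text
t9.2 tcp_jig mm [-0.2 -0.7 69.7] F [ 0.8 -0.4 -2.1] T [-0.    0.   -0.02] op 0.0351 g 57.4 lean [0.001 0.    1.   ]
False
t10.7 tcp_jig mm [-0. -0. 97.] F [-0.5 -1.9 -1.5] T [ 0.01 -0.04 -0.05] op 0.0353 g 57.4 lean [0. 0. 1.]
block_top 0.53 [-0.0035124  -0.00022394  0.13316513]
block 0.8 [0.00088847 0.00038096 0.0599547 ]
```

View pics/e.png

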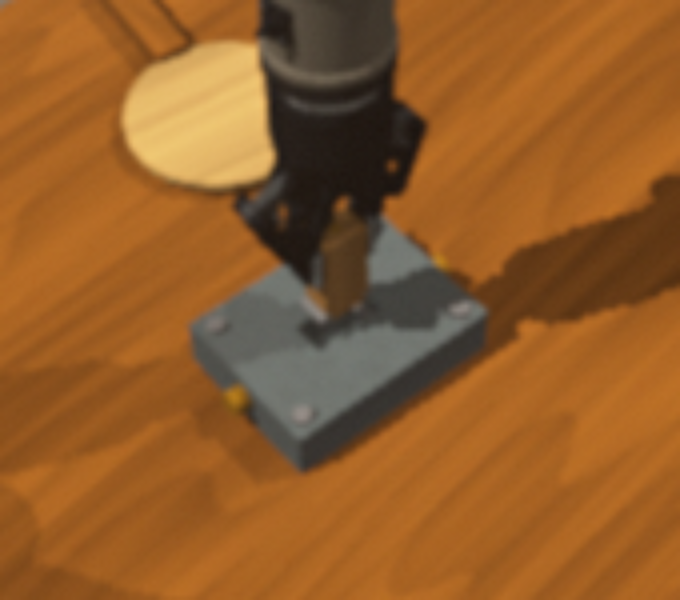

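The block is upright at (343,265), with its foot at (338,315) clear above the dark pocket. The networks put its underside about 20 mm above the jig.

```bash
python3 -c "
from h import *
print(env.job_done())"
```

```text
the job is handed in; nothing more can be done
None
```

The block was rocked free, first towards the press and then the other way, and the job is handed in with the gripper holding it upright about 20 mm above its pocket; the mallet, paddle, cauls and dome were left alone.

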